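Find the loaded canister by its weight, scan it and return the empties

TASK

Of the look-alike grey canisters exactly one is still loaded: lift them to feel which is the heavy one, stand it upright in the ring at the middle of the white reading plate, and put all the empty ones upright and fully on the green returns mat. Once the loaded canister stands on the plate and is let go, take the hand scanner, point its window squarely at the middle of the canister's label from about 9 cm away (5 to 13 cm will do), hold it steady there for a good second, and lay the scanner back in its dock. See that everything is still in its place when you finish, and leave the small white bottle alone.

Things in the scene. Friction and masses are not known exactly. Their poses are not given: they have to be found in the camera images.
- canister_a: closed grey canister with a blue ribbed screw cap; 4 to 6 like it are present, exactly one of them loaded (0.52 to 0.72 kg), the rest empty (0.10 to 0.14 kg), alike in looks. Round, 68 mm in diameter, straight to 40 mm height, shoulder to 47 mm; cap 44 mm in diameter, 47 to 66 mm height: grip it by the cap. Origin: centre of the underside; z up; its label faces its own -x
- label_a (a point): middle of the barred paper label (30 x 26 mm) on canister_a, 34.5 mm from its axis towards its own -x and 23 mm above its underside; same axes as the canister, so the label faces -x
- canister_b: another such canister, like canister_a in size, axes and looks (loaded, empty or absent)
- label_b (a point): middle of the barred paper label (30 x 26 mm) on canister_b, 34.5 mm from its axis towards its own -x and 23 mm above its underside; same axes as the canister, so the label faces -x
- canister_c: another such canister, like canister_a in size, axes and looks (loaded, empty or absent)
- label_c (a point): middle of the barred paper label (30 x 26 mm) on canister_c, 34.5 mm from its axis towards its own -x and 23 mm above its underside; same axes as the canister, so the label faces -x
- canister_d: another such canister, like canister_a in size, axes and looks (loaded, empty or absent)
- label_d (a point): middle of the barred paper label (30 x 26 mm) on canister_d, 34.5 mm from its axis towards its own -x and 23 mm above its underside; same axes as the canister, so the label faces -x
- canister_e: another such canister, like canister_a in size, axes and looks (loaded, empty or absent)
- label_e (a point): middle of the barred paper label (30 x 26 mm) on canister_e, 34.5 mm from its axis towards its own -x and 23 mm above its underside; same axes as the canister, so the label faces -x
- canister_f: another such canister, like canister_a in size, axes and looks (loaded, empty or absent)
- label_f (a point): middle of the barred paper label (30 x 26 mm) on canister_f, 34.5 mm from its axis towards its own -x and 23 mm above its underside; same axes as the canister, so the label faces -x
- canister_g: another such canister, like canister_a in size, axes and looks (loaded, empty or absent)
- label_g (a point): middle of the barred paper label (30 x 26 mm) on canister_g, 34.5 mm from its axis towards its own -x and 23 mm above its underside; same axes as the canister, so the label faces -x
- reading_plate: flat white reading plate, fixed, 140 mm in diameter, 6 mm thick, with a blue ring 81 mm in outer diameter at its middle; origin: centre of its underside; z up
- returns_mat: flat green returns mat with a white border line, fixed, 250 mm along its own x, 340 mm along its own y, 3 mm thick; origin: centre of its underside; z up
- scanner: hand scanner, 130 mm long, lying flat: grey body 34 mm wide, 30 mm high, yellow nose 40 mm wide, 32 mm high, 30 mm long at its +x end; 0.16 kg; origin: centre of its underside, 65 mm from either end; looks along its own +x; z up. Grip the grey body across its width at the origin. No trigger: it reads when held steady
- window (a point): middle of the scanner's window at the tip of the yellow nose, 66 mm ahead of the scanner's origin, 16 mm above its underside; same axes as the scanner, looks along +x
- scanner_dock: black scanner dock, fixed, 170 mm along x, 78 mm along y; the scanner lies along its x on a floor 10 mm above the worktop. Four grey cheeks 25 mm high, 37 to 67 mm either side of the middle along x, 54 mm apart across y; end stops 19 mm high, 150 mm apart. Nothing beside the scanner within 35 mm of the middle. Origin: centre of its underside; z up
- white_bottle: small white bottle with a green cap, 48 mm wide, 93 mm high, a bystander to leave alone; origin: centre of its underside
There are look-alikes about, which are no part of the job. Leave any pink or turquoise look-alike of the canister_g alone. What is shaped like the canister_f but black is not meant.

How it is judged:
By the outcome, as a careful person would: the job done as asked, in the order asked, and still so for the second after the job is handed in, with the robot touching nothing.
Of canister_a, canister_d only 1 to 1 are there at a start; the rules pass over those that are not, and their reading is None.
Of canister_b, canister_f, canister_g only 2 to 3 are there at a start; the rules pass over those that are not, and their reading is None.
Of canister_c, canister_e only 1 to 2 are there at a start; the rules pass over those that are not, and their reading is None.
At some moment in a run one of canister_a, canister_b, canister_c, canister_d, canister_e, canister_f, canister_g may be knocked a few centimetres aside while the robot is not near it.
It also fails if it takes over 210 s, if anything falls off the work surface, if the arm or the gripper's body presses on something with over 40 N, if the wrist force passes 120 N, or if a joint passes its speed limit or range.

ROBOT

A 6-joint arm with a two-finger parallel gripper is mounted at the origin on the work surface; the furniture and walls round the work are solid. World frame = base frame: x ahead of the robot, y to its left, z up, the work surface at z = 0. Lengths are in m, angles in rad, forces in N, time in s.
With the tool pointing down it reaches from about 0.3 to 0.875 m from the base axis. Payload 6.4 kg.
Tool frame: the origin (TCP) lies on the centre line of the jaws, within the pads' length; the fingertips stand 25 mm ahead of it and the grasp point (between the pads) lies 6 mm ahead of it; z points along the fingers, y is the line along which they close (so a half turn about z gives the same grasp; the last joint's range is limited). The gripper opens to 85 mm and grips with 20 to 120 N. Pads are 22 mm wide; open, the fingers measure 114 mm over their backs; the gripper's body (76 mm by 85 mm) begins 54 mm behind the grasp point. The pads swing forward as they close: fully open they stand 13 mm farther back than shut.
Start: joints at [-1.527, 0.181, 1.607, -0, 1.354, -0.206], TCP at [0.142, -0.557, 0.256] pointing down, gripper open.
Joint ranges: [-2.99, 2.99], [-0.89, 2.07], [0.3, 2.58], [-1.14, 4.28], [0, 2.63], [-3.12, 3.12]. Speed limits (rad/s): [2.57, 2.57, 3.01, 3.14, 3.14, 3.14].

INTERFACE

Orientations are given as a unit quaternion [w, x, y, z].
In Python, from bench import get_obs, camera, hand_in, spot_in gives the robot as it stands.
- The arm moves only by the shell command python3 -m jog 'ROWS'. ROWS is JSON, one flat list of numbers, 7 for each row, row after row: the shift along the tool's x, y, z in m, then the turn, a rotation vector about the tool's x, y, z in rad, then the closure, from 0 (fully open) to 1 (shut). A call has 1 to 20 rows; each row is the pose to reach, as a shift and turn from the pose commanded when the call began, along the tool's axes at that moment; what a row does not reach only later rows make up. A row lasts 1/8 s, in which the tool goes at most 62.5 mm and 10.7 degrees, less where a joint would pass 70% of its speed; a pose out of reach is approached as far as the arm can. A call with a gripper value outside its range is refused whole. The fingers move at their own pace and stop on an object; the grip force is fixed at half the most. Time passes only in rows, so rows that repeat a pose let the fingers close. It gives the time, the measured TCP pose, the force, the opening and the grip force at its end, in the units of the state.
- get_obs(): the state, without advancing time (a new reading comes with each control period).
- camera(name): name is "scene" or "top"; returns a dict with "frame" (400x640x3 uint8, red, green, blue), "mtx" (3x3 intrinsics, pixels), "extrinsics" (4x4, takes a point from camera to world coordinates). Camera axes: x right, y up, looking along -z (the intrinsics and any distortion apply to the point x, -y, -z); pixel columns grow to the right and rows downward; lengths in m; the calibration is good to about 2 mm. A picture is of the moment at which its call begins. There is no depth.
- hand_in(): hands the job in; it is judged then, once.
Trained networks look in a picture, given as the dict that the camera call returned (one of the last four; its "shot" number tells which), for a name from the list of things; names that differ only in an ending like _2 or _b are one class to them, and where a whole thing is asked for, a point or a joint stands for the part that bears it (a point fixed in the world has none). Each returns a list of dicts, best first, with "confidence" (0 to 1); they miss things now and then, are a little off and sometimes report something else, mostly with a low value. They report only what shows in the picture. A call takes as long as a camera call. They do not tell look-alikes from the thing itself.
- spot_in(picture, name): "xyz" ([x, y, z] in m, in world coordinates, good to about 4 mm: the middle of the surface that is visible of it).
The state is a dict: "time_s": time; "q": joint angles; "dq": joint speeds; "joint_efforts": joint torques, N m; "eef_pos": TCP position; "eef_rot": TCP orientation; "wrist_force": force on the tool from outside, world axes, zero at the start; "torque": the same for the moment, N m; "opening": opening from 0.0 (shut) to 1.0 (fully open); "grasp_force": force on a finger pad.
Only numpy, scipy, OpenCV 4.12 (cv2) and the standard library are available. Lean on these libraries where they do the work, as an engineer would, in place of code of your own. Each camera call takes 0.05 s, during which the arm holds its last target. There are 200 camera calls.

## Working session

There is one attempt and no reset: what is moved stays moved. The work goes in short steps, Python scripts to look and compute and a shell command to move; the robot and the scene stay as the last step left them, time stands still between calls to the robot, and variables do not carry over. Pictures are saved under pics/ and viewed, at most 14 in all, crops included, and the job is handed in when it is done.

```bash
mkdir -p pics; ls; cat > h.py <<'E'
import numpy as np, cv2
from bench import get_obs, camera, hand_in, spot_in
from scipy.spatial.transform import Rotation as R
def save(p,n): cv2.imwrite('pics/'+n,p['frame'][:,:,::-1])
def ray(p,u,v,z):
    K=p['mtx'];E=p['extrinsics'];d=np.linalg.inv(K)@[u,v,1];d=E[:3,:3]@(d*[1,-1,-1]);o=E[:3,3]
    return o+d*(z-o[2])/d[2]
def proj(p,X):
    E=p['extrinsics'];c=E[:3,:3].T@(np.array(X)-E[:3,3]);c=c*[1,-1,-1];q=p['mtx']@c;return q[:2]/q[2]
def tool():
    o=get_obs();q=o['eef_rot'];return np.array(o['eef_pos']),R.from_quat([q[1],q[2],q[3],q[0]])
E
python3 - <<'E'
from h import *
for n in('top','scene'):
    p=camera(n);save(p,n+'1.png')
    print(n,np.round(p['extrinsics'],3).tolist(),p['mtx'].tolist())
    for k in('canister_a','label_a','reading_plate','returns_mat','scanner','window','scanner_dock','white_bottle'):
        print(k,[(np.round(d['xyz'],3).tolist(),round(d['confidence'],2),np.round(proj(p,d['xyz'])).tolist()) for d in spot_in(p,k)])
o=get_obs();print(o)
E
```

```text
pics
top [[-0.009, 0.985, -0.173, 0.329], [-1.0, -0.005, 0.025, -0.042], [0.024, 0.173, 0.985, 1.144], [0.0, 0.0, 0.0, 1.0]] [[409.22509228745787, 0.0, 315.2359538575787], [0.0, 409.22509228745787, 196.1004881178829], [0.0, 0.0, 1.0]]
canister_a [([0.309, 0.168, 0.05], 0.94, [225.0, 277.0]), ([0.661, 0.071, 0.047], 0.87, [264.0, 147.0]), ([0.31, -0.189, 0.044], 0.86, [361.0, 275.0]), ([0.566, 0.057, 0.047], 0.82, [269.0, 181.0]), ([0.548, -0.058, 0.044], 0.76, [311.0, 187.0]), ([0.44, -0.075, 0.04], 0.74, [317.0, 226.0]), ([0.664, -0.069, 0.044], 0.61, [314.0, 146.0]), ([0.439, -0.161, 0.046], 0.58, [349.0, 226.0])]
label_a [([0.438, -0.071, 0.053], 0.98, [316.0, 227.0]), ([0.309, 0.166, 0.046], 0.9, [226.0, 277.0]), ([0.313, -0.186, 0.043], 0.87, [360.0, 274.0]), ([0.662, 0.067, 0.04], 0.85, [265.0, 147.0]), ([0.664, -0.069, 0.045], 0.85, [314.0, 146.0]), ([0.567, 0.056, 0.047], 0.83, [269.0, 180.0]), ([0.436, -0.162, 0.049], 0.81, [350.0, 227.0]), ([0.546, -0.056, 0.047], 0.69, [310.0, 187.0])]
reading_plate [([0.617, -0.259, 0.004], 0.67, [380.0, 166.0])]
returns_mat [([0.439, -0.
[... 1437 characters left out ...]
89.0])]
{'time_s': 0.9, 'q': array([-1.52729869e+00,  1.80738115e-01,  1.60700694e+00, -6.33244699e-06,
        1.35378108e+00, -2.06288090e-01]), 'dq': array([-0.00236979,  0.00103304,  0.00227529,  0.0009089 ,  0.00034412,
       -0.00062494]), 'joint_efforts': array([ 3.43799993e-04, -4.44836032e+01, -3.51684952e+01, -3.74496667e-04,
        5.73272901e-04,  1.44955118e-05]), 'eef_pos': array([ 0.14216056, -0.55716936,  0.25631993]), 'eef_rot': array([ 3.29013365e-05,  9.92210933e-01,  1.24569109e-01, -5.78619306e-06]), 'wrist_force': array([-0.8663723 ,  0.59467361,  0.24401989]), 'torque': array([ 0.05278182,  0.03634426, -0.03267906]), 'grasp_force': 0.0, 'opening': 1.0019030001631197}
```

View pics/top1.png

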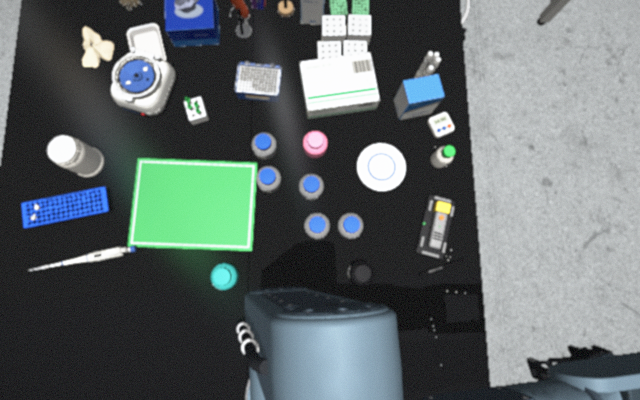

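View pics/scene1.png

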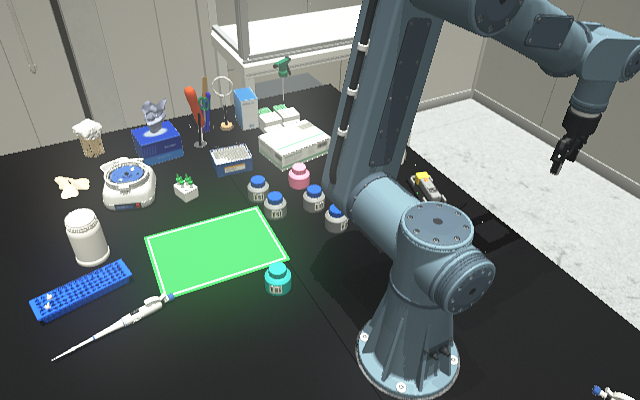

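```bash
python3 - <<'E'
from h import *
p=camera('top');f=p['frame'];hsv=cv2.cvtColor(f,cv2.COLOR_RGB2HSV)
m=((hsv[:,:,0]>100)&(hsv[:,:,0]<125)&(hsv[:,:,1]>130)&(hsv[:,:,2]>60)).astype(np.uint8)
n,l,s,c=cv2.connectedComponentsWithStats(m)
for i in range(1,n):
    if 60<s[i,4]<600 and 120<c[i][1]<300 and c[i][0]>200: print('cap',c[i].round(1),s[i],ray(p,*c[i],.064).round(4))
m=((hsv[:,:,1]<60)&(hsv[:,:,2]>150)).astype(np.uint8)
n,l,s,c=cv2.connectedComponentsWithStats(m)
for i in range(1,n):
    if s[i,4]>500 and 355<c[i][0]<410: 
        b=s[i];print('plate',c[i],b,ray(p,b[0]+b[2]/2-.5,b[1]+b[3]/2-.5,.006).round(4), ray(p,b[0],c[i][1],.006)[1]-ray(p,b[0]+b[2],c[i][1],.006)[1])
m=((hsv[:,:,0]>45)&(hsv[:,:,0]<75)&(hsv[:,:,1]>100)&(hsv[:,:,2]>100)).astype(np.uint8)
cs,_=cv2.findContours(m,0,2);k=max(cs,key=cv2.contourArea);
for q in cv2.boxPoints(cv2.minAreaRect(k)): print('mat',q,ray(p,*q,.003).round(3))
m=((hsv[:,:,0]>20)&(hsv[:,:,0]<32)&(hsv[:,:,1]>130)&(hsv[:,:,2]>100)).astype(np.uint8)
n,l,s,c=cv2.connectedComponentsWithStats(m)
for i in range(1,n):
    if s[i,4]>40 and c[i][0]>400: print('nose',c[i],s[i],ray(p,*c[i],.042).round(4))
a=cv2.resize(f[120:280,240:480],(0,0),fx=3.3,fy=3.3,interpolation=cv2.INTER_CUBIC);cv2.imwrite('pics/c1.png',a[:,:,::-1])
q=camera('scene');a=cv2.resize(q['frame'][160:260,230:470],(0,0),fx=3.3,fy=3.3,interpolation=cv2.INTER_CUBIC);cv2.imwrite('pics/c2.png',a[:,:,::-1])
E
python3 -c "
import cv2,numpy as np
cv2.imwrite('pics/c12.png',np.vstack([cv2.imread('pics/c1.png')[:520][::1],cv2.imread('pics/c2.png')])[:, :792].copy() if 0 else cv2.resize(np.vstack([cv2.imread('pics/c1.png'),cv2.imread('pics/c2.png')]),(554,600)))"
```

```text
cap [262.8 141.4] [256 134  15  16 189] [0.6714 0.0725 0.064 ]
cap [267. 176.] [260 169  15  15 188] [0.5744 0.0598 0.064 ]
cap [311.  183.8] [304 177  15  15 184] [ 0.5523 -0.0584  0.064 ]
cap [316.8 224.2] [310 217  15  16 192] [ 0.4432 -0.073   0.064 ]
cap [351.  224.1] [344 217  15  15 189] [ 0.4427 -0.1638  0.064 ]
plate [359.3203125   24.55273438] [348  14  24  22 512] [ 1.0608 -0.2115  0.006 ] 0.07360771223392187
plate [380.9947479  166.74789916] [ 357  143   49   49 1904] [ 0.6127 -0.2607  0.006 ] 0.1412811495734415
mat [133.74435 240.47678] [0.408 0.429 0.003]
mat [136.80243 163.00537] [0.628 0.435 0.003]
mat [250.57254 167.4963 ] [0.613 0.113 0.003]
mat [247.51447 244.96771] [0.393 0.117 0.003]
nose [441.1875   205.703125] [434 201  17  13  64] [ 0.494  -0.4156  0.042 ]
```

View pics/c1.png

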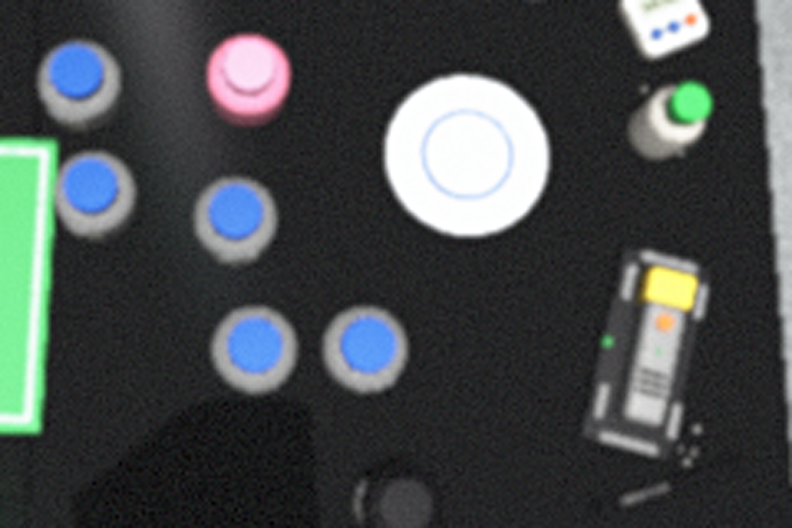

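View pics/c2.png

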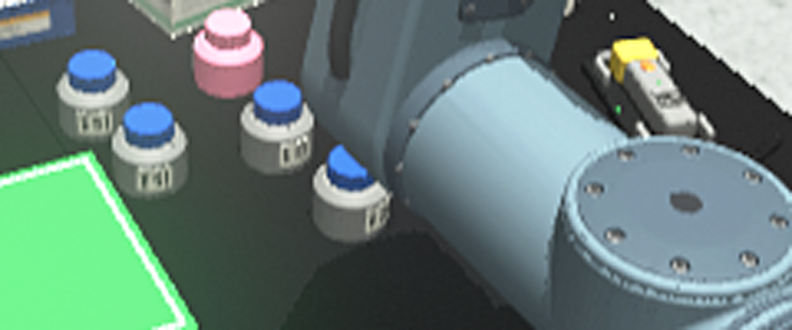

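Five real candidates in the top view: grey with blue caps at about (263,141), (267,176), (311,184), (317,224) and (351,224). The pink (315,143), turquoise (223,277) and black (360,272) ones don't fit the colours. The crop confirms it, and all five labels face roughly -x.

```bash
cat >> h.py <<'E'
def to(x,y,z,yaw=None):
    "shift in tool axes and turn about tool z; yaw = world heading of tool x"
    P,r=tool();X=r.as_matrix()[:,0];h=np.arctan2(X[1],X[0])
    s=r.inv().apply(np.array([x,y,z])-P)
    w=(r.inv()*(R.from_euler('z',yaw)*R.from_euler('x',np.pi))).as_rotvec() if yaw is not None else 0
    print('shift',s.round(4),'turn',np.round(w,3),'heading',round(h,3))
E
python3 -c "
from h import *
to(.443,-.164,.16,0)"
```

```text
shift [ 0.3887 -0.3066  0.0963] turn [0.   0.   0.25] heading 0.25
```

```bash
python3 -m jog '[0.389,-0.307,0.096,0,0,0.25,0.25, 0.389,-0.307,0.096,0,0,0.25,0.25, 0.389,-0.307,0.096,0,0,0.25,0.25, 0.389,-0.307,0.096,0,0,0.25,0.25, 0.389,-0.307,0.096,0,0,0.25,0.25, 0.389,-0.307,0.096,0,0,0.25,0.25, 0.389,-0.307,0.096,0,0,0.25,0.25, 0.389,-0.307,0.096,0,0,0.25,0.25, 0.389,-0.307,0.096,0,0,0.25,0.25, 0.389,-0.307,0.096,0,0,0.25,0.25, 0.389,-0.307,0.096,0,0,0.25,0.25]'; cat >> h.py <<'E'
def caps(p=None):
    p=p or camera('top');hsv=cv2.cvtColor(p['frame'],cv2.COLOR_RGB2HSV)
    m=((hsv[:,:,0]>100)&(hsv[:,:,0]<125)&(hsv[:,:,1]>130)&(hsv[:,:,2]>60)).astype(np.uint8)
    n,l,s,c=cv2.connectedComponentsWithStats(m)
    for i in range(1,n):
        if 30<s[i,4]<400 and 120<c[i][1]<300 and c[i][0]>130: print('cap',c[i].round(1),s[i][2:],ray(p,*c[i],.064).round(4))
E
python3 -c "
from h import *
to(.443,-.164,.074,0);caps()"
```

```text
time_s: 2.38
eef_pos: [0.4429, -0.1648, 0.1607]
eef_rot: [0.0, 1.0, -0.001, 0.0]
wrist_force: [-0.1, -0.4, -0.2]
opening: 0.748
grasp_force: 0.0
shift [ 0.0001 -0.0009  0.0867] turn [ 0.001 -0.    -0.002] heading -0.002
cap [262.7 141.4] [ 16  16 189] [0.6714 0.0727 0.064 ]
cap [267. 176.] [ 15  15 188] [0.5744 0.0598 0.064 ]
cap [311.  183.9] [ 15  16 184] [ 0.552  -0.0586  0.064 ]
cap [313.6 221.7] [10 12 66] [ 0.4499 -0.0646  0.064 ]
cap [348.9 228.1] [12  9 65] [ 0.4323 -0.1579  0.064 ]
```

```bash
python3 -m jog '[0,0,0.05,0,0,0,0.25, 0,0,0.084,0,0,0,0.25, 0,0,0.086,0,0,0,0.25, 0,0,0.086,0,0,0,0.8, 0,0,0.086,0,0,0,0.8, 0,0,0.086,0,0,0,0.8, 0,0,0.086,0,0,0,0.8, 0,0,0.086,0,0,0,0.8]'; python3 -m jog '[0,0,-0.03,0,0,0,0.8, 0,0,-0.06,0,0,0,0.8, 0,0,-0.06,0,0,0,0.8, 0,0,-0.06,0,0,0,0.8, 0,0,-0.06,0,0,0,0.8]'
```

```text
time_s: 3.42
eef_pos: [0.4444, -0.1645, 0.076]
eef_rot: [0.001, 1.0, 0.0, 0.001]
wrist_force: [-0.5, -0.4, 7.8]
opening: 0.488
grasp_force: 61.6
time_s: 4.05
eef_pos: [0.4424, -0.163, 0.1331]
eef_rot: [-0.001, 1.0, -0.0, -0.001]
wrist_force: [0.2, 0.7, -1.9]
opening: 0.487
grasp_force: 61.4
```

Empty (≈1.5 N). It goes to the mat.

```bash
python3 -m jog '[0,0,-0.045,0,0,0,0.8, 0.004,-0.1,-0.045,0,0,0,0.8, 0.013,-0.503,-0.045,0,0,0,0.8, 0.013,-0.503,-0.045,0,0,0,0.8, 0.013,-0.503,-0.045,0,0,0,0.8, 0.013,-0.503,-0.045,0,0,0,0.8, 0.013,-0.503,-0.045,0,0,0,0.8, 0.013,-0.503,-0.045,0,0,0,0.8, 0.013,-0.503,-0.045,0,0,0,0.8, 0.013,-0.503,-0.045,0,0,0,0.8, 0.013,-0.503,-0.045,0,0,0,0.8, 0.013,-0.503,-0.045,0,0,0,0.8]'; python3 -c "
from h import *
to(.455,.34,.08,0)"
```

```text
time_s: 5.55
eef_pos: [0.4562, 0.3382, 0.1786]
eef_rot: [0.0, 1.0, -0.001, -0.001]
wrist_force: [-0.3, 0.3, -1.4]
opening: 0.489
grasp_force: 61.7
shift [-0.0011 -0.0019  0.0986] turn [ 0.001  0.001 -0.002] heading -0.002
```

```bash
python3 -m jog '[0,-0.001,0.05,0,0,0,0.8, 0,-0.001,0.085,0,0,0,0.8, 0,-0.001,0.097,0,0,0,0.8, 0,-0.001,0.098,0,0,0,0.8, 0,-0.001,0.098,0,0,0,0.25, 0,-0.001,0.098,0,0,0,0.25, 0,-0.001,0.098,0,0,0,0.25, 0,0,0.04,0,0,0,0.25, 0,0,0,0,0,0,0.25, -0.013,0.411,0,0,0,0,0.25, -0.013,0.411,0,0,0,0,0.25, -0.013,0.411,0,0,0,0,0.25, -0.013,0.411,0,0,0,0,0.25, -0.013,0.411,0,0,0,0,0.25, -0.013,0.411,0,0,0,0,0.25, -0.013,0.411,0,0,0,0,0.25, -0.013,0.411,0,0,0,0,0.25]'; python3 -c "
from h import *
caps(); to(.443,-.073,.078,0)"
```

```text
time_s: 7.68
eef_pos: [0.4435, -0.0739, 0.18]
eef_rot: [0.0, 1.0, -0.002, 0.001]
wrist_force: [0.2, 0.9, 0.6]
opening: 0.751
grasp_force: 0.0
cap [262.8 141.4] [ 15  16 189] [0.6714 0.0725 0.064 ]
cap [267. 176.] [ 15  15 188] [0.5744 0.0598 0.064 ]
cap [159.3 220.4] [ 17  16 212] [0.456  0.3407 0.064 ]
shift [-0.0003  0.0006  0.1017] turn [-0.    -0.001 -0.003] heading -0.003
```

```bash
python3 -m jog '[0,0,0.05,0,0,0,0.25, 0,0,0.09,0,0,0,0.25, 0,0,0.102,0,0,0,0.25, 0,0,0.102,0,0,0,0.25, 0,0,0.102,0,0,0,0.8, 0,0,0.102,0,0,0,0.8, 0,0,0.102,0,0,0,0.8, 0,0,0.102,0,0,0,0.8, 0,0,0.06,0,0,0,0.8, 0,0,0,0,0,0,0.8, 0,0,0,0,0,0,0.8, 0,0,0,0,0,0,0.8]';python3 -c "
from h import *
to(.565,.34,.083,0)"
```

```text
time_s: 9.22
eef_pos: [0.4433, -0.0715, 0.1798]
eef_rot: [0.0, 1.0, -0.0, 0.001]
wrist_force: [-0.3, 0.3, -1.3]
opening: 0.484
grasp_force: 61.7
shift [ 0.1215 -0.4116  0.0967] turn [ 0.001 -0.001 -0.   ] heading -0.0
```

```bash
python3 -m jog '[0.1215,-0.412,0,0,0,0,0.8, 0.1215,-0.412,0,0,0,0,0.8, 0.1215,-0.412,0,0,0,0,0.8, 0.1215,-0.412,0,0,0,0,0.8, 0.1215,-0.412,0,0,0,0,0.8, 0.1215,-0.412,0,0,0,0,0.8, 0.1215,-0.412,0,0,0,0,0.8, 0.1215,-0.412,0,0,0,0,0.8, 0.1215,-0.412,0.05,0,0,0,0.8, 0.1215,-0.412,0.085,0,0,0,0.8, 0.1215,-0.412,0.097,0,0,0,0.8, 0.1215,-0.412,0.098,0,0,0,0.8, 0.1215,-0.412,0.098,0,0,0,0.25, 0.1215,-0.412,0.098,0,0,0,0.25, 0.1215,-0.412,0.098,0,0,0,0.25, 0.1215,-0.412,0.04,0,0,0,0.25, 0.1215,-0.412,0,0,0,0,0.25, 0.1215,-0.412,0,0,0,0,0.25]';python3 -c "
from h import *
caps();to(.552,-.058,.16,0)"
```

```text
time_s: 11.48
eef_pos: [0.5673, 0.3415, 0.1842]
eef_rot: [-0.001, 1.0, -0.0, 0.004]
wrist_force: [-1.0, -0.3, -0.1]
opening: 0.747
grasp_force: 0.0
cap [262.8 141.4] [ 15  16 190] [0.6713 0.0725 0.064 ]
cap [267.1 176. ] [ 15  15 187] [0.5743 0.0597 0.064 ]
cap [161.8 181.1] [ 17  15 203] [0.5614 0.3401 0.064 ]
cap [311.  183.9] [ 15  15 179] [ 0.5521 -0.0585  0.064 ]
cap [159.4 220.5] [ 17  16 208] [0.4559 0.3406 0.064 ]
shift [-0.0139  0.3989  0.0208] turn [-0.001 -0.004 -0.   ] heading -0.0
```

```bash
python3 -m jog '[-0.013,0.398,0,0,0,0,0.25, -0.013,0.398,0,0,0,0,0.25, -0.013,0.398,0,0,0,0,0.25, -0.013,0.398,0,0,0,0,0.25, -0.013,0.398,0,0,0,0,0.25, -0.013,0.398,0,0,0,0,0.25, -0.013,0.398,0,0,0,0,0.25, -0.013,0.398,0,0,0,0,0.25, -0.013,0.398,0.05,0,0,0,0.25, -0.013,0.398,0.09,0,0,0,0.25, -0.013,0.398,0.102,0,0,0,0.25, -0.013,0.398,0.102,0,0,0,0.25, -0.013,0.398,0.102,0,0,0,0.8, -0.013,0.398,0.102,0,0,0,0.8, -0.013,0.398,0.102,0,0,0,0.8, -0.013,0.398,0.102,0,0,0,0.8]'; python3 -m jog '[0,0,-0.06,0,0,0,0.8, 0,0,-0.1,0,0,0,0.8, 0,0,-0.1,0,0,0,0.8, 0,0,-0.1,0,0,0,0.8]'; python3 -c "
from h import *
to(.455,.23,.083,0)"
```

```text
time_s: 13.52
eef_pos: [0.5531, -0.058, 0.0794]
eef_rot: [0.0, 1.0, -0.0, 0.002]
wrist_force: [-1.1, -0.3, 6.6]
opening: 0.482
grasp_force: 60.4
time_s: 14.02
eef_pos: [0.5504, -0.0571, 0.1755]
eef_rot: [-0.0, 1.0, -0.0, -0.001]
wrist_force: [-0.4, 0.8, -6.3]
opening: 0.48
grasp_force: 64.5
shift [-0.0952 -0.287   0.0931] turn [-0.001  0.003 -0.   ] heading -0.0
```

Heavy (6.3 N): this is the loaded one. It goes to the plate.

```bash
python3 -m jog '[0.061,0.203,0,0,0,0,0.8, 0.061,0.203,0,0,0,0,0.8, 0.061,0.203,0,0,0,0,0.8, 0.061,0.203,0,0,0,0,0.8, 0.061,0.203,0,0,0,0,0.8, 0.061,0.203,0,0,0,0,0.8, 0.061,0.203,0,0,0,0,0.8]'; python3 -c "
from h import *
p=camera('top');save(p,'x.png');caps(p);to(.6127,-.2607,.0865,0)"
```

```text
time_s: 14.9
eef_pos: [0.6121, -0.259, 0.1761]
eef_rot: [-0.001, 1.0, 0.001, -0.001]
wrist_force: [-0.4, -1.1, -5.4]
opening: 0.478
grasp_force: 64.8
cap [262.8 141.5] [ 15  16 186] [0.6712 0.0724 0.064 ]
cap [267.1 176. ] [ 15  15 186] [0.5743 0.0596 0.064 ]
cap [162.  180.8] [ 17  15 203] [0.5623 0.3395 0.064 ]
cap [159.4 220.4] [ 17  16 211] [0.456  0.3406 0.064 ]
shift [0.0004 0.0017 0.0901] turn [-0.001  0.001  0.001] heading 0.001
```

```bash
python3 -m jog '[0,0.001,0.05,0,0,0,0.8, 0,0.001,0.08,0,0,0,0.8, 0,0.001,0.088,0,0,0,0.8, 0,0.001,0.09,0,0,0,0.8, 0,0.001,0.09,0,0,0,0.8]'; python3 -m jog '[0,0,0,0,0,0,0.25, 0,0,0,0,0,0,0.25, 0,0,0,0,0,0,0.25, 0,0,-0.05,0,0,0,0.25, 0,0,-0.09,0,0,0,0.25, 0,0,-0.09,0,0,0,0.25]';python3 -c "
from h import *
to(.5743,.0597,.16,0)"
```

```text
time_s: 15.58
eef_pos: [0.6138, -0.2621, 0.0892]
eef_rot: [0.001, 1.0, 0.0, 0.001]
wrist_force: [0.4, 0.6, -6.0]
opening: 0.485
grasp_force: 64.7
time_s: 16.32
eef_pos: [0.6152, -0.2631, 0.1827]
eef_rot: [0.003, 1.0, -0.0, 0.004]
wrist_force: [-0.4, -0.2, -0.3]
opening: 0.75
grasp_force: 0.0
shift [-0.0411 -0.3229  0.0208] turn [ 0.005 -0.008 -0.   ] heading -0.0
```

```bash
python3 -m jog '[-0.040,-0.322,0,0,0,0,0.25, -0.040,-0.322,0,0,0,0,0.25, -0.040,-0.322,0,0,0,0,0.25, -0.040,-0.322,0,0,0,0,0.25, -0.040,-0.322,0,0,0,0,0.25, -0.040,-0.322,0,0,0,0,0.25, -0.040,-0.322,0,0,0,0,0.25]'; python3 -c "
from h import *
p=camera('top');save(p,'t2.png');caps(p);to(.5743,.0597,.079,0)
q=camera('scene');a=cv2.resize(q['frame'][140:260,230:430],(0,0),fx=3.8,fy=3.8,interpolation=cv2.INTER_CUBIC);cv2.imwrite('pics/s2.png',a[:,:,::-1])
"
```

```text
time_s: 17.2
eef_pos: [0.5724, 0.061, 0.1768]
eef_rot: [0.0, 1.0, 0.001, -0.0]
wrist_force: [0.3, -0.3, -0.2]
opening: 0.746
grasp_force: 0.0
cap [385.8 161.2] [ 15  15 184] [ 0.6144 -0.2633  0.064 ]
cap [161.9 180.8] [ 17  16 207] [0.5623 0.3399 0.064 ]
cap [159.3 220.4] [ 17  16 213] [0.4561 0.3408 0.064 ]
shift [0.0016 0.0001 0.0979] turn [0.001 0.    0.   ] heading 0.0
```

View pics/t2.png

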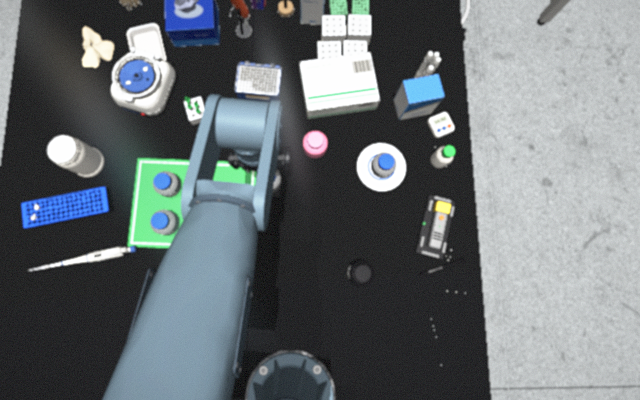

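The top view shows the loaded canister on the plate at (385,162) and two empties on the mat at (165,183) and (163,222). Next is the canister under the gripper.

```bash
python3 -m jog '[0.001,0,0.05,0,0,0,0.25, 0.001,0,0.09,0,0,0,0.25, 0.001,0,0.099,0,0,0,0.25, 0.001,0,0.099,0,0,0,0.25, 0.001,0,0.099,0,0,0,0.8, 0.001,0,0.099,0,0,0,0.8, 0.001,0,0.099,0,0,0,0.8, 0.001,0,0.099,0,0,0,0.8, 0,0,0.06,0,0,0,0.8, 0,0,0,0,0,0,0.8, 0,0,0,0,0,0,0.8, 0,0,0,0,0,0,0.8]';python3 -c "
from h import *
to(.455,.23,.083,0)"
```

```text
time_s: 18.8
eef_pos: [0.5727, 0.0606, 0.1777]
eef_rot: [0.0, 1.0, -0.0, 0.0]
wrist_force: [-1.6, 0.1, -1.5]
opening: 0.486
grasp_force: 61.2
shift [-0.1178 -0.1695  0.0946] turn [ 0.    -0.001 -0.   ] heading -0.0
```

```bash
python3 -m jog '[-0.118,-0.17,0,0,0,0,0.8, -0.118,-0.17,0,0,0,0,0.8, -0.118,-0.17,0,0,0,0,0.8, -0.118,-0.17,0,0,0,0,0.8, -0.118,-0.17,0,0,0,0,0.8, -0.118,-0.17,0.05,0,0,0,0.8, -0.118,-0.17,0.085,0,0,0,0.8, -0.118,-0.17,0.095,0,0,0,0.8, -0.118,-0.17,0.096,0,0,0,0.8, -0.118,-0.17,0.096,0,0,0,0.25, -0.118,-0.17,0.096,0,0,0,0.25, -0.118,-0.17,0.096,0,0,0,0.25, -0.118,-0.17,0.04,0,0,0,0.25, -0.118,-0.17,0,0,0,0,0.25, -0.118,-0.17,0,0,0,0,0.25]';python3 -c "
from h import *
caps();to(.6713,.0725,.079,0)"
```

```text
time_s: 20.68
eef_pos: [0.4573, 0.231, 0.1809]
eef_rot: [-0.001, 1.0, -0.0, 0.004]
wrist_force: [-0.0, -0.4, -0.5]
opening: 0.749
grasp_force: 0.0
cap [262.8 141.4] [ 15  16 189] [0.6714 0.0725 0.064 ]
cap [385.7 161.3] [ 15  15 182] [ 0.6142 -0.2632  0.064 ]
cap [202.1 222.8] [ 17  12 148] [0.4489 0.2287 0.064 ]
shift [0.2152 0.1582 0.1003] turn [-0.001 -0.003 -0.   ] heading -0.0
```

```bash
python3 -m jog '[0.216,0.158,0,0,0,0,0.25, 0.216,0.158,0,0,0,0,0.25, 0.216,0.158,0,0,0,0,0.25, 0.216,0.158,0,0,0,0,0.25, 0.216,0.158,0,0,0,0,0.25, 0.216,0.158,0,0,0,0,0.25, 0.216,0.158,0.05,0,0,0,0.25, 0.216,0.158,0.09,0,0,0,0.25, 0.216,0.158,0.099,0,0,0,0.25, 0.216,0.158,0.099,0,0,0,0.25, 0.216,0.158,0.099,0,0,0,0.8, 0.216,0.158,0.099,0,0,0,0.8, 0.216,0.158,0.099,0,0,0,0.8, 0.216,0.158,0.099,0,0,0,0.8, 0.216,0.158,0.06,0,0,0,0.8, 0.216,0.158,0,0,0,0,0.8, 0.216,0.158,0,0,0,0,0.8, 0.216,0.158,0,0,0,0,0.8]';python3 -c "
from h import *
to(.565,.23,.083,0)"
```

```text
time_s: 22.98
eef_pos: [0.6707, 0.0724, 0.1779]
eef_rot: [0.0, 1.0, -0.0, 0.0]
wrist_force: [-0.3, -0.3, -1.5]
opening: 0.478
grasp_force: 61.1
shift [-0.1059 -0.1576  0.0948] turn [ 0.    -0.001 -0.   ] heading -0.0
```

```bash
python3 -m jog '[-0.106,-0.158,0,0,0,0,0.8, -0.106,-0.158,0,0,0,0,0.8, -0.106,-0.158,0,0,0,0,0.8, -0.106,-0.158,0,0,0,0,0.8, -0.106,-0.158,0,0,0,0,0.8, -0.106,-0.158,0.05,0,0,0,0.8, -0.106,-0.158,0.085,0,0,0,0.8, -0.106,-0.158,0.095,0,0,0,0.8, -0.106,-0.158,0.096,0,0,0,0.8, -0.106,-0.158,0.096,0,0,0,0.25, -0.106,-0.158,0.096,0,0,0,0.25, -0.106,-0.158,0.096,0,0,0,0.25, -0.106,-0.158,0.04,0,0,0,0.25, -0.106,-0.158,0,0,0,0,0.25, -0.22,0.17,0,0,0,0,0, -0.22,0.17,0,0,0,0,0, -0.22,0.17,0,0,0,0,0, -0.22,0.17,0,0,0,0,0, -0.22,0.17,0,0,0,0,0, -0.22,0.17,0,0,0,0,0]';python3 -c "
from h import *
p=camera('top');caps(p)
q=camera('scene')
a=cv2.resize(p['frame'][120:270,340:480],(0,0),fx=4,fy=4,interpolation=cv2.INTER_CUBIC)
E=proj(q,[.6144,-.2633,.03]);print(E);u,v=E.astype(int)
b=cv2.resize(q['frame'][v-30:v+30,u-40:u+40],(0,0),fx=8,fy=8,interpolation=cv2.INTER_CUBIC)
cv2.imwrite('pics/a3.png',a[:,:,::-1]);cv2.imwrite('pics/b3.png',b[:,:,::-1])
"
```

```text
time_s: 25.48
eef_pos: [0.4496, -0.1001, 0.1773]
eef_rot: [0.0, 1.0, -0.001, 0.0]
wrist_force: [1.0, 0.9, 1.3]
opening: 1.0
grasp_force: 0.0
cap [385.7 161.2] [ 15  15 184] [ 0.6145 -0.2632  0.064 ]
cap [161.9 180.8] [ 17  16 209] [0.5624 0.34   0.064 ]
cap [204.1 179.1] [ 17  15 203] [0.5666 0.2281 0.064 ]
cap [159.4 220.4] [ 18  16 212] [0.456  0.3405 0.064 ]
cap [202.1 221.1] [ 17  16 206] [0.4535 0.2291 0.064 ]
[360.01191787 169.61417199]
```

View pics/a3.png

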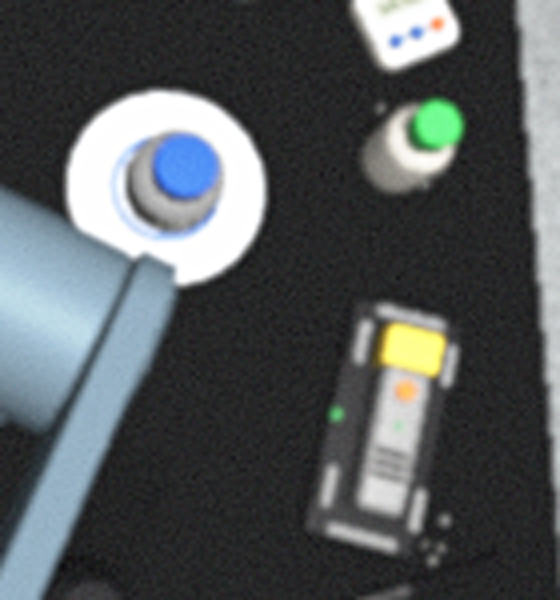

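View pics/b3.png

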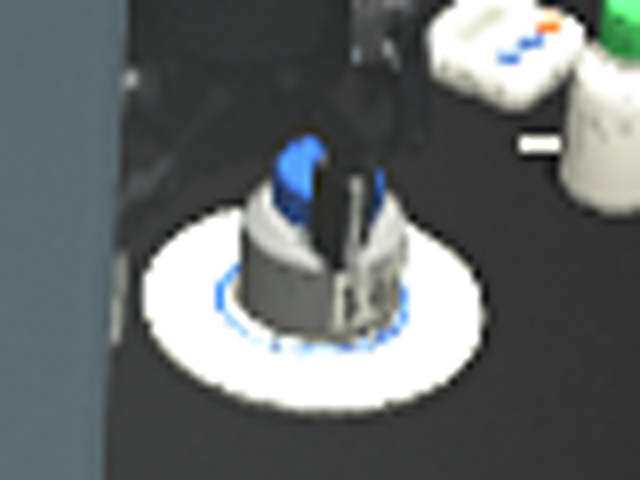

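```bash
python3 -m jog '[0.164,0.162,0,0,0,0,0.25, 0.164,0.162,0,0,0,0,0.25, 0.164,0.162,0,0,0,0,0.25, 0.164,0.162,0,0,0,0,0.25, 0.164,0.162,0,0,0,0,0.25, 0.164,0.162,0.05,0,0,0,0.25, 0.164,0.162,0.085,0,0,0,0.25, 0.164,0.162,0.091,0,0,0,0.25, 0.164,0.162,0.091,0,0,0,0.8, 0.164,0.162,0.091,0,0,0,0.8, 0.164,0.162,0.091,0,0,0,0.8, 0.164,0.162,0.091,0,0,0,0.8, 0.164,0.162,0.083,0,0,0,0.8, 0.164,0.162,0.083,0,0,0,0.8, 0.164,0.162,0.083,0,0,0,0.8]';python3 -c "
from h import *
to(.612,-.2592,.0855,0)"
```

```text
time_s: 27.45
eef_pos: [0.6141, -0.259, 0.0934]
eef_rot: [-0.001, 1.0, -0.0, -0.001]
wrist_force: [-0.0, -0.1, -5.8]
opening: 0.479
grasp_force: 61.6
shift [-0.0021  0.0002  0.0079] turn [-0.001  0.001 -0.   ] heading -0.0
```

```bash
for i in 1 2 3; do python3 -m jog '[0,0,0,0,0,0,0.8, 0,0,0,0,0,0,0.8]' | grep eef_pos; done; python3 -c "
from h import *
caps()"
```

```text
eef_pos: [0.6145, -0.2594, 0.0938]
eef_pos: [0.6147, -0.2596, 0.0943]
eef_pos: [0.6147, -0.2596, 0.0943]
cap [204.1 179.2] [ 17  16 200] [0.5664 0.228  0.064 ]
cap [162.  180.8] [ 17  15 204] [0.5623 0.3395 0.064 ]
cap [158.8 219.9] [ 17  16 190] [0.4575 0.3422 0.064 ]
```

```bash
python3 -m jog '[-0.002,0,0,0,0,0,0.8, -0.002,0,0.005,0,0,0,0.8, -0.002,0,0.008,0,0,0,0.8, -0.002,0,0.009,0,0,0,0.8, -0.002,0,0.009,0,0,0,0.8]';  python3 -m jog '[0,0,0,0,0,0,0.25, 0,0,0,0,0,0,0.25, 0,0,0,0,0,0,0.25, 0,0,-0.06,0,0,0,0.25, 0,0,-0.1,0,0,0,0.25, 0,0,-0.1,0,0,0,0.25, -0.1,-0.25,-0.1,0,0,0,0, -0.15,-0.35,-0.1,0,0,0,0, -0.15,-0.35,-0.1,0,0,0,0, -0.15,-0.35,-0.1,0,0,0,0, -0.15,-0.35,-0.1,0,0,0,0, -0.15,-0.35,-0.1,0,0,0,0, -0.15,-0.35,-0.1,0,0,0,0]'; python3 -c "
from h import *
p=camera('top');caps(p)
q=camera('scene')
E=proj(q,[.6127,-.2607,.03]);u,v=E.astype(int);print(E)
b=cv2.resize(q['frame'][v-30:v+30,u-40:u+40],(0,0),fx=8,fy=8,interpolation=cv2.INTER_CUBIC)
hs=[160,170,180,190,200]
for h in hs+[90,270]:
    t=np.radians(h)
    print(h,[(((proj(q,[.6127+.0345*np.cos(t),-.2607+.0345*np.sin(t),z])-[u-40,v-30])+.5)*8).round().tolist() for z in(.016,.029,.042)])
cv2.imwrite('pics/b4.png',b[:,:,::-1])
f=p['frame'];hsv=cv2.cvtColor(f,cv2.COLOR_RGB2HSV)
m=((hsv[:,:,0]>18)&(hsv[:,:,0]<34)&(hsv[:,:,1]>110)&(hsv[:,:,2]>110)).astype(np.uint8);m[:,:425]=0;m[:,460:]=0;m[:190]=0;m[225:]=0
c=np.argwhere(m)[:,::-1];print('nose',len(c),c.mean(0),ray(p,*c.mean(0),.042),cv2.minAreaRect(c.astype(np.float32)))
"
```

```text
time_s: 28.88
eef_pos: [0.6134, -0.2601, 0.0883]
eef_rot: [0.001, 1.0, -0.0, 0.001]
wrist_force: [-5.7, 2.3, 11.0]
opening: 0.476
grasp_force: 63.5
time_s: 30.5
eef_pos: [0.4601, 0.0936, 0.184]
eef_rot: [-0.0, 1.0, 0.002, -0.001]
wrist_force: [-0.0, -0.5, -0.6]
opening: 1.003
grasp_force: 0.0
cap [385.2 161.8] [ 16  15 185] [ 0.6127 -0.2615  0.064 ]
cap [161.9 180.8] [ 17  16 209] [0.5624 0.3398 0.064 ]
cap [159.2 220.4] [ 17  16 209] [0.4561 0.341  0.064 ]
cap [203.  220.8] [ 15  16 188] [0.4541 0.2268 0.064 ]
[359.61978423 170.08653782]
160 [[345.0, 322.0], [347.0, 296.0], [350.0, 269.0]]
170 [[359.0, 320.0], [362.0, 294.0], [364.0, 268.0]]
180 [[372.0, 317.0], [375.0, 291.0], [378.0, 264.0]]
190 [[384.0, 312.0], [387.0, 286.0], [389.0, 260.0]]
200 [[394.0, 307.0], [396.0, 280.0], [399.0, 254.0]]
90 [[255.0, 295.0], [257.0, 269.0], [259.0, 242.0]]
270 [[397.0, 251.0], [399.0, 225.0], [402.0, 199.0]]
nose 124 [442.40322581 206.93548387] [ 0.49058477 -0.41869499  0.042     ] ((441.6177062988281, 209.52943420410156), (16.00735092163086, 16.73495864868164), 14.03624439239502)
```

View pics/b4.png

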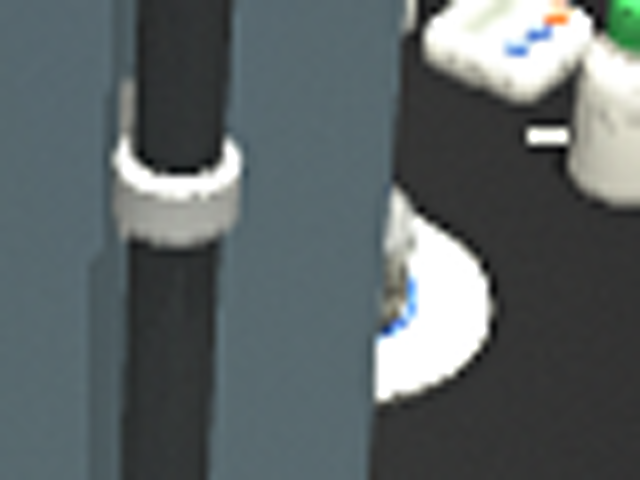

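```bash
python3 -c "
from h import *
p=camera('top')
for n,u,v in (('nosefront',420,324),('nosemid',413,349),('bodymid',394,435),('rear',382,513)): print(n,ray(p,340+(u+.5)/4-.5,120+(v+.5)/4-.5,.041).round(4))
for n,u,v in (('FL',363,303),('FR',458,318),('RL',310,528),('RR',405,554)): print('dock',n,ray(p,340+(u+.5)/4-.5,120+(v+.5)/4-.5,.012).round(4))
f=p['frame'];print([np.round(d['xyz'],3).tolist() for k in('scanner','scanner_dock') for d in spot_in(p,k)])
a=cv2.resize(f[185:265,400:480],(0,0),fx=7,fy=7,interpolation=cv2.INTER_CUBIC);cv2.imwrite('pics/d5.png',a[:,:,::-1])
"
```

```text
nosefront [ 0.5082 -0.4263  0.041 ]
nosemid [ 0.4909 -0.4204  0.041 ]
bodymid [ 0.4319 -0.4036  0.041 ]
rear [ 0.3794 -0.3922  0.041 ]
dock FL [ 0.5282 -0.3968  0.012 ]
dock FR [ 0.5171 -0.4638  0.012 ]
dock RL [ 0.3708 -0.3507  0.012 ]
dock RR [ 0.3525 -0.4156  0.012 ]
[[0.447, -0.402, 0.042], [0.445, 0.212, 0.048], [0.555, 0.333, 0.052], [0.434, -0.396, 0.009]]
```

View pics/d5.png

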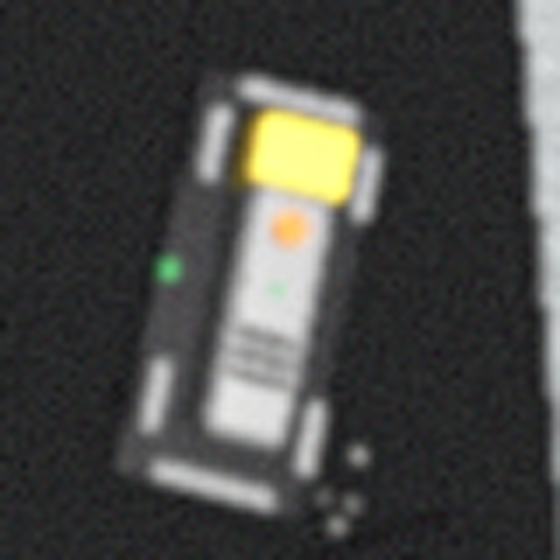

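```bash
python3 -m jog '[-0.016,0.503,0,0,0,0.27,0.2, -0.016,0.503,0,0,0,0.27,0.2, -0.016,0.503,0,0,0,0.27,0.2, -0.016,0.503,0,0,0,0.27,0.2, -0.016,0.503,0,0,0,0.27,0.2, -0.016,0.503,0,0,0,0.27,0.2, -0.016,0.503,0,0,0,0.27,0.2, -0.016,0.503,0,0,0,0.27,0.2, -0.016,0.503,0,0,0,0.27,0.2, -0.016,0.503,0,0,0,0.27,0.2, -0.016,0.503,0,0,0,0.27,0.2]'; python3 -c "
from h import *
to(.444,-.409,.040,-.27)
q=camera('scene');u,v=359,170
b=cv2.resize(q['frame'][v-30:v+30,u-40:u+40],(0,0),fx=8,fy=8,interpolation=cv2.INTER_CUBIC)
cv2.imwrite('pics/b6.png',b[:,:,::-1])
"
```

```text
time_s: 32.12
eef_pos: [0.4465, -0.4116, 0.185]
eef_rot: [-0.0, 0.991, -0.135, -0.0]
wrist_force: [0.9, 0.2, -0.2]
opening: 0.803
grasp_force: 0.0
shift [-0.003  -0.0017  0.145 ] turn [-0.001  0.001  0.   ] heading -0.27
```

View pics/b6.png

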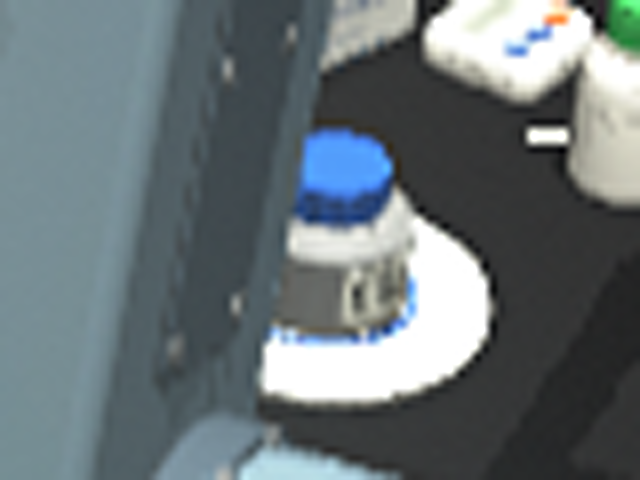

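The label spans x≈344–408 at mid-height in the crop, so it faces heading ≈182°, about -x. The canister is centred in the ring. I'll grip the scanner.

```bash
python3 -m jog '[-0.003,-0.001,0.06,0,0,0,0.2, -0.003,-0.001,0.115,0,0,0,0.2, -0.003,-0.001,0.135,0,0,0,0.2, -0.003,-0.001,0.144,0,0,0,0.2, -0.003,-0.001,0.144,0,0,0,0.2, -0.003,-0.001,0.144,0,0,0,0.2]'; python3 -m jog '[0,0,0,0,0,0,0.85, 0,0,0,0,0,0,0.85, 0,0,0,0,0,0,0.85, 0,0,0,0,0,0,0.85, 0,0,0,0,0,0,0.85, 0,0,0,0,0,0,0.85]'
```

```text
time_s: 32.92
eef_pos: [0.4451, -0.4121, 0.0435]
eef_rot: [0.001, 0.991, -0.135, 0.001]
wrist_force: [0.5, -0.3, 0.3]
opening: 0.797
grasp_force: 0.0
time_s: 33.67
eef_pos: [0.4445, -0.4114, 0.0424]
eef_rot: [0.001, 0.991, -0.135, 0.001]
wrist_force: [-0.4, 0.8, 6.4]
opening: 0.388
grasp_force: 61.8
```

```bash
python3 -m jog '[0,0,-0.02,0,0,0,0.85, 0,0,-0.05,0,0,0,0.85, 0,0,-0.1,0,0,0,0.85, 0,0,-0.1,0,0,0,0.85]'; python3 -c "
from h import *
to(.422,-.265,.0455,.02)"
```

```text
time_s: 34.17
eef_pos: [0.446, -0.4134, 0.1472]
eef_rot: [0.004, 0.991, -0.135, 0.003]
wrist_force: [-0.1, 0.4, -2.0]
opening: 0.382
grasp_force: 60.9
shift [-0.0635 -0.1372  0.1004] turn [ 0.007 -0.007 -0.29 ] heading -0.27
```

```bash
python3 -m jog '[-0.063,-0.137,0,0,0,-0.29,0.85, -0.063,-0.137,0,0,0,-0.29,0.85, -0.063,-0.137,0,0,0,-0.29,0.85, -0.063,-0.137,0,0,0,-0.29,0.85, -0.063,-0.137,0.05,0,0,-0.29,0.85, -0.063,-0.137,0.08,0,0,-0.29,0.85, -0.063,-0.137,0.08,0,0,-0.29,0.85, -0.063,-0.137,0.08,0,0,-0.29,0.85]'; python3 -c "
from h import *
to(.422,-.265,.0455,.02)
p=camera('top');f=p['frame'];caps(p);hsv=cv2.cvtColor(f,cv2.COLOR_RGB2HSV)
m=((hsv[:,:,0]>18)&(hsv[:,:,0]<34)&(hsv[:,:,1]>110)&(hsv[:,:,2]>110)).astype(np.uint8);m[:,:360]=0;m[:,430:]=0;m[:170]=0;m[250:]=0
c=np.argwhere(m)[:,::-1];print('nose',len(c),c.mean(0),ray(p,*c.mean(0),get_obs()['eef_pos'][2]-.0324+.032))
a=cv2.resize(f[140:250,340:470],(0,0),fx=5,fy=5,interpolation=cv2.INTER_CUBIC);cv2.imwrite('pics/e7.png',a[:,:,::-1])
"
```

```text
time_s: 35.17
eef_pos: [0.4205, -0.2632, 0.0622]
eef_rot: [0.001, 1.0, 0.01, 0.0]
wrist_force: [-0.3, -0.3, -0.7]
opening: 0.387
grasp_force: 60.8
shift [0.0014 0.0018 0.0167] turn [ 0.001 -0.001 -0.001] heading 0.019
cap [385.1 161.8] [ 16  15 186] [ 0.6128 -0.2613  0.064 ]
cap [161.9 180.8] [ 17  16 210] [0.5623 0.3399 0.064 ]
cap [204.1 179.1] [ 17  15 201] [0.5665 0.2281 0.064 ]
cap [159.4 220.4] [ 18  16 215] [0.456  0.3406 0.064 ]
cap [202. 221.] [ 17  15 206] [0.4537 0.2292 0.064 ]
nose 10 [381.  211.5] [ 0.47623499 -0.24532768  0.06230314]
```

View pics/e7.png

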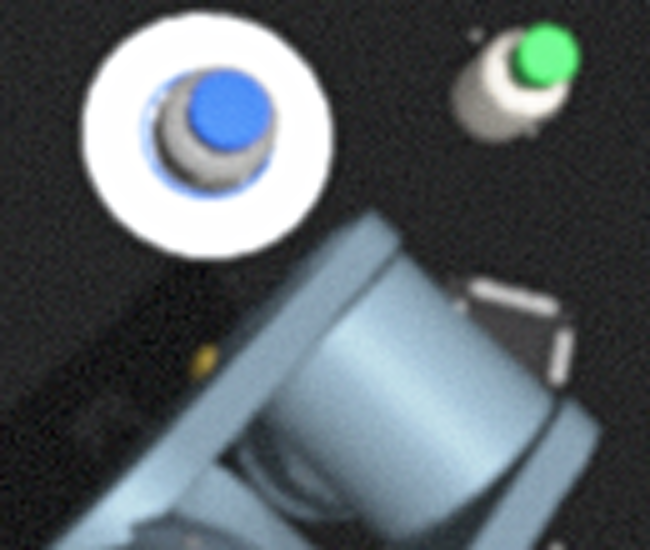

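```bash
python3 -m jog '[0.001,0.001,0.01,0,0,0,0.85, 0.001,0.001,0.017,0,0,0,0.85, 0.001,0.001,0.017,0,0,0,0.85, 0.001,0.001,0.017,0,0,0,0.85]'; python3 -c "
from h import *
to(.422,-.265,.0455,.02)
q=camera('scene');a=cv2.resize(q['frame'][140:230,320:440],(0,0),fx=6,fy=6,interpolation=cv2.INTER_CUBIC);cv2.imwrite('pics/g8.png',a[:,:,::-1])"
```

```text
time_s: 35.72
eef_pos: [0.4209, -0.2628, 0.0443]
eef_rot: [-0.0, 1.0, 0.01, -0.0]
wrist_force: [0.2, -0.1, -1.0]
opening: 0.382
grasp_force: 60.8
shift [ 0.0011  0.0022 -0.0012] turn [-0.  0. -0.] heading 0.02
```

View pics/g8.png

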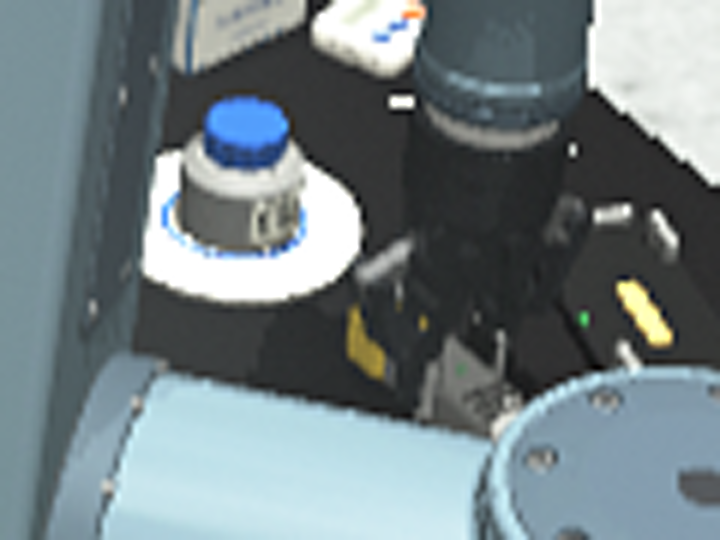

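The scanner is level and aimed at the label (crop: nose at (365,345), label at (275,220)). Holding still for the read.

```bash
python3 -m jog '[0,0.002,0,0,0,0,0.85, 0,0.002,0,0,0,0,0.85, 0,0.002,0,0,0,0,0.85, 0,0.002,0,0,0,0,0.85, 0,0.002,0,0,0,0,0.85, 0,0.002,0,0,0,0,0.85, 0,0.002,0,0,0,0,0.85, 0,0.002,0,0,0,0,0.85, 0,0.002,0,0,0,0,0.85, 0,0.002,0,0,0,0,0.85, 0,0.002,0,0,0,0,0.85, 0,0.002,0,0,0,0,0.85, 0,0.002,0,0,0,0,0.85, 0,0.002,0,0,0,0,0.85, 0,0.002,0,0,0,0,0.85, 0,0.002,0,0,0,0,0.85, 0,0.002,0,0,0,0,0.85, 0,0.002,0,0,0,0,0.85, 0,0.002,0,0,0,0,0.85, 0,0.002,0,0,0,0,0.85]'; python3 -c "
from h import *
to(.4445,-.4114,.0424,-.27)"
```

```text
time_s: 38.28
eef_pos: [0.4209, -0.2649, 0.0443]
eef_rot: [0.0, 1.0, 0.01, -0.0]
wrist_force: [0.2, 0.9, -1.6]
opening: 0.389
grasp_force: 60.8
shift [0.0207 0.1469 0.0019] turn [ 0.   -0.    0.29] heading 0.02
```

```bash
python3 -m jog '[0,0,-0.05,0,0,0,0.85, 0,0,-0.1,0,0,0,0.85, 0.0207,0.147,-0.1,0,0,0.29,0.85, 0.0207,0.147,-0.1,0,0,0.29,0.85, 0.0207,0.147,-0.1,0,0,0.29,0.85, 0.0207,0.147,-0.1,0,0,0.29,0.85, 0.0207,0.147,-0.1,0,0,0.29,0.85, 0.0207,0.147,-0.05,0,0,0.29,0.85, 0.0207,0.147,-0.04,0,0,0.29,0.85, 0.0207,0.147,-0.04,0,0,0.29,0.85, 0.0207,0.147,-0.04,0,0,0.29,0.85]'; python3 -c "
from h import *
to(.4445,-.4114,.0424,-.27)"
```

```text
time_s: 39.65
eef_pos: [0.4454, -0.4121, 0.0861]
eef_rot: [0.001, 0.991, -0.134, 0.001]
wrist_force: [-0.0, 0.2, -1.4]
opening: 0.38
grasp_force: 60.9
shift [-0.0011 -0.0005  0.0437] turn [ 0.002 -0.002  0.   ] heading -0.27
```

```bash
python3 -m jog '[-0.001,0,0.02,0,0,0,0.85, -0.001,0,0.035,0,0,0,0.85, -0.001,0,0.041,0,0,0,0.85, -0.001,0,0.042,0,0,0,0.85, -0.001,0,0.042,0,0,0,0.85]'; python3 -m jog '[0,0,0,0,0,0,0.3, 0,0,0,0,0,0,0.3, 0,0,0,0,0,0,0.3, 0,0,0,0,0,0,0.3, 0,0,-0.05,0,0,0,0.3, 0,0,-0.11,0,0,0,0.3, 0,0,-0.16,0,0,0,0.3, 0,0,-0.16,0,0,0,0.3, -0.1,-0.25,-0.16,0,0,0,0, -0.1,-0.25,-0.16,0,0,0,0, -0.1,-0.25,-0.16,0,0,0,0, -0.1,-0.25,-0.16,0,0,0,0, -0.1,-0.25,-0.16,0,0,0,0, -0.1,-0.25,-0.16,0,0,0,0]'; python3 -c "
from h import *
p=camera('top');caps(p);save(p,'f9.png')"
```

```text
time_s: 40.28
eef_pos: [0.4434, -0.411, 0.0424]
eef_rot: [-0.0, 0.991, -0.135, -0.0]
wrist_force: [-1.9, 2.5, 4.5]
opening: 0.385
grasp_force: 61.6
time_s: 42.02
eef_pos: [0.4138, -0.1427, 0.2019]
eef_rot: [0.0, 0.991, -0.134, -0.0]
wrist_force: [0.3, -0.2, 0.4]
opening: 0.998
grasp_force: 0.0
cap [385.1 161.8] [ 16  15 186] [ 0.6128 -0.2614  0.064 ]
cap [161.9 180.7] [ 17  16 207] [0.5625 0.3398 0.064 ]
cap [204.  179.1] [ 17  15 202] [0.5666 0.2282 0.064 ]
cap [159.3 220.4] [ 17  16 213] [0.4561 0.3408 0.064 ]
cap [202.1 221. ] [ 17  15 205] [0.4537 0.2291 0.064 ]
```

View pics/f9.png

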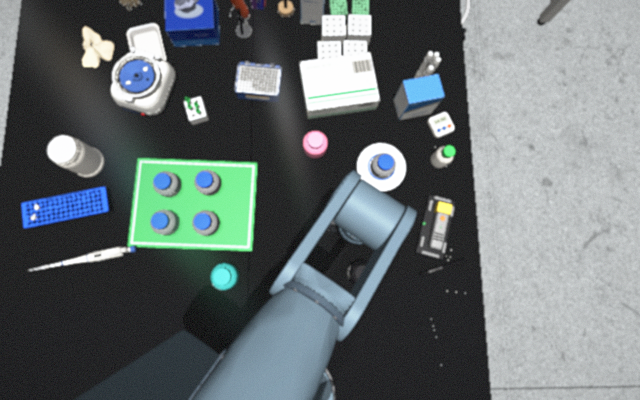

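All in place: four empties on the mat (165–207, 182–223), the loaded one on the plate (383,163), and the scanner in its dock (436,227).

```bash
python3 -c "
from h import *
print(hand_in())"
```

```text
the job is handed in; nothing more can be done
None
```

The job is handed in at about 42 s of the 210 s: the loaded canister stands in the ring on the plate, the four empties are upright on the mat, and the scanner was held steady on the label from about 9 cm for about 2.5 s and laid back in its dock. There was no signal to confirm the scan itself registered.

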